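Close the sample bottle and hold it over the code reader

TASK

Press the raised stopper of the flat sample bottle fully home while the bottle stands on the table. Then lift the bottle, carry it over the carton of bottles to the code reader, and bring it down inside the guard frame until its base hovers about one centimetre above the reader's glass window: upright, centred, its long side along the window's long side, and never touching the reader, the frame or the carton. Finish like that, still holding the bottle motionless in the gripper; leave the other things where they stand.

Things in the scene. Friction and masses are not known exactly. Their poses are not given: they have to be found in the camera images.
- flask: flat sample bottle, amber glass, 0.2 to 0.34 kg, loose, left or right of the carton (reader on the other side). Origin: centre of its underside; z up, x along its long side. Body 56 (x) by 36 mm (y), straight-sided up to 85 mm; neck 22 mm wide ends at 105 mm; 118 mm high with the stopper home. Grip across the 36 mm, 75 to 82 mm up, to keep the stopper clear of the palm.
- stopper (a joint): how far the flat bottle's stopper stands up, in m: 0 = fully home (head resting on the neck), up to 0.013; it starts 7 to 12 mm up. It slides along the bottle's z, is held where it is by about 7 N of friction, and does not spring back; some 10 to 16 N from above drives it home against its stop.
- stopper_top (a point): centre of the top face of the stopper's black head (26 mm diameter, 13 mm thick), on the bottle's axis: 118 mm above the bottle's base when home, plus the joint value.
- reader: the code reader, a grey metal box fixed to the table, 180 mm (x) by 150 mm (y) by 50 mm high, with a black display panel on its -x end. Origin: centre of its underside. On top, round the window, stands a fixed steel guard frame: four posts and a rectangle of 8 mm bar, 124 mm (x) by 104 mm (y) clear inside, its upper edge 84 mm above the table.
- window (a point): centre of the upper face of the reader's glass window, 52 mm above the table, centred inside the guard frame; x along its long side. The window is 76 mm (x) by 56 mm (y).
- carton: open brown cardboard carton with cells holding seven stoppered bottles, fixed to the table between the flat bottle and the reader: 300 mm (x) by 140 mm (y) by 100 mm high; nothing in it rises above its rim. Origin: centre of its underside.
- round_bottle: bystander: round amber bottle, 44 mm diameter, 102 mm high with its stopper home, standing 115 to 145 mm from the flat bottle, beyond its +x narrow side. Origin: centre of its underside.
- label_roll: bystander: white paper label roll lying flat, 80 mm outer diameter, 55 mm high, standing beyond the reader's +x end. Origin: centre of its underside.
- can: bystander: bare aluminium drink can, 66 mm diameter, 115 mm high, beyond the carton. Origin: centre of its underside.
Things that resemble listed ones, but are neither listed nor needed, are in the scene too. Leave any blue look-alike of the flask alone.

How it is judged:
By the outcome, as a careful person would: the job done as asked, in the order asked, and still so for the second after the job is handed in, while the arm keeps its last pose, push and grip.
It also fails if it takes over 56 s, if anything falls off the work surface, if the arm or the gripper's body presses on something with over 40 N, if the wrist force passes 120 N, or if a joint passes its speed limit or range.

ROBOT

A 6-joint arm with a two-finger parallel gripper is mounted at the origin on the work surface. World frame = base frame: x ahead of the robot, y to its left, z up, the work surface at z = 0. Lengths are in m, angles in rad, forces in N, time in s.
With the tool pointing down it reaches from about 0.3 to 0.875 m from the base axis. Payload 4.2 kg.
Tool frame: the origin (TCP) lies midway between the tips of the shut fingers; the grasp point (between the pads) lies 19 mm behind it (r.grip_point_offset is the z of the grasp point in the tool frame, in m); z points along the fingers, y is the line along which they close (so a half turn about z gives the same grasp; the last joint's range is limited). The gripper opens to 85 mm and grips with 20 to 120 N. Pads are 22 mm wide; open, the fingers measure 114 mm over their backs; the gripper's body (76 mm by 85 mm) begins 54 mm behind the grasp point. The pads swing forward as they close: fully open they stand 13 mm farther back than shut.
Start: joints at [1.273, 0.32, 1.565, -0, 1.257, -0.02], TCP at [0.158, 0.553, 0.231] pointing down, gripper open.
Joint ranges: [-3.11, 3.11], [-0.84, 2.01], [0.21, 2.61], [-1.34, 4.49], [0.05, 2.63], [-2.56, 2.56]. Speed limits (rad/s): [2.57, 2.57, 3.14, 3.14, 3.14, 3.14].

INTERFACE

Orientations are given as a rotation vector (axis times angle).
In Python, from plant import r gives the robot as it stands.
- The arm moves only by the tool apply_moves, never from a script. Its argument "increments" is a list of rows, each a list of 2 entries, a list of its own where there are three numbers: the shift along the tool's x, y, z in cm, then the turn, a rotation vector about the tool's x, y, z in rad. A call has 1 to 20 rows; each row shifts and turns the commanded pose from where the row before left it, along the tool's axes as they then stand; what a row does not reach is not made up. A row lasts 1/10 s, in which the tool goes at most 50 mm and 8.59 degrees, less where a joint would pass 70% of its speed; a pose out of reach is approached as far as the arm can. A call is refused whole if a number of a shift passes 5 or a number of a turn 0.15, either way. A call with a gripper value outside its range is refused whole. "hand" is the opening, from 0 (shut) to 1 (fully open), set as the call begins (left out, the last holds). The fingers move at their own pace and stop on an object; "squeeze" is the grip in N (left out, the last holds). Time passes only in rows, so rows that do not move let the fingers close. It gives the time, the measured TCP pose, the force, the opening and the grip force at its end, in the units of the state.
- r.get_obs(): the state, without advancing time (a new reading comes with each control period).
- r.grab_frame(name): name is "scene" or "top" or "wrist"; returns a dict with "frame" (384x512x3 uint8, blue, green, red), "fx", "fy", "cx", "cy" (pixels), "origin" and "rotation" of the camera in the world. Camera axes: x right, y up, looking along -z (the intrinsics and any distortion apply to the point x, -y, -z); pixel columns grow to the right and rows downward; lengths in m; the calibration is good to about 2 mm. A picture is of the moment at which its call begins. There is no depth.
- r.close_job(): hands the job in; it is judged then, once.
The state is a dict: "t": time; "joints": joint angles; "joint_vel": joint speeds; "joint_efforts": joint torques, N m; "tool_pos": TCP position; "ee_rot": TCP orientation; "wrist_force": force on the tool from outside, world axes, zero at the start; "ft_torque": the same for the moment, N m; "gripper_width": finger opening in m; "grasp_force": force on a finger pad.
Only numpy, scipy, OpenCV 4.12 (cv2) and the standard library are available. Lean on these libraries where they do the work, as an engineer would, in place of code of your own. Each camera call takes 0.05 s, during which the arm holds its last target. There are 200 camera calls.

## Working session

There is one attempt and no reset: what is moved stays moved. The work goes in short steps, Python scripts to look and compute and a tool call to move; the robot and the scene stay as the last step left them, time stands still between calls to the robot, and variables do not carry over. Pictures are saved under pics/ and viewed, at most 10 in all, crops included, and the job is handed in when it is done.

Besides the shell and the picture viewer there is one more tool, called after "Request:" as name(argument=value, ...), one argument or row to a line, values as JSON. apply_moves: Moves the arm, as the interface text tells. Its arguments: {"type":"object","properties":{"increments":{"type":"array","items":{"type":"array"}},"hand":{"type":"number"},"squeeze":{"type":"number"}},"required":["increments"]}

```bash
mkdir -p pics; ls; python3 - <<'E'
from plant import r
import cv2,numpy as np,pickle
for n in("top","scene"):
    d=r.grab_frame(n); cv2.imwrite(f"pics/{n}0.png",d["frame"]); pickle.dump(d,open(n+".pkl","wb"))
    print(n,{k:(np.round(v,4).tolist() if k!="frame" else 0) for k,v in d.items()})
o=r.get_obs(); print(o); print(r.grip_point_offset)
E
```

```text
pics
top {'frame': 0, 'fx': 384.9372, 'fy': 384.9372, 'cx': 254.5892, 'cy': 188.7763, 'origin': [0.4003, 0.044, 1.1363], 'rotation': [0.1737, -0.1375, -1.5772]}
scene {'frame': 0, 'fx': 405.9309, 'fy': 405.9309, 'cx': 255.8579, 'cy': 194.79, 'origin': [1.1189, -0.2249, 0.8805], 'rotation': [0.5778, 0.3294, 1.0281]}
{'t': 0.1, 'joints': array([ 1.27299433e+00,  3.20241426e-01,  1.56554742e+00, -3.21035140e-05,
        1.25743615e+00, -2.00039470e-02]), 'joint_vel': array([-0.00203868, -0.00146861, -0.00374137,  0.00151137,  0.00091741,
       -0.00187761]), 'joint_efforts': array([ 1.13596256e-03, -4.16407299e+01, -2.34702069e+01,  1.68352080e-04,
        4.83985626e-03, -2.48503937e-06]), 'tool_pos': array([0.15757111, 0.55253862, 0.23056235]), 'ee_rot': array([-4.34915216e-01, -3.11111126e+00,  2.53917876e-03]), 'wrist_force': array([-0.31461366, -0.36537361, -0.6559418 ]), 'ft_torque': array([-0.05630965,  0.00535408,  0.05836317]), 'grasp_force': 0.0, 'gripper_width': 0.08546131933965706}
-0.0187
```

View pics/top0.png

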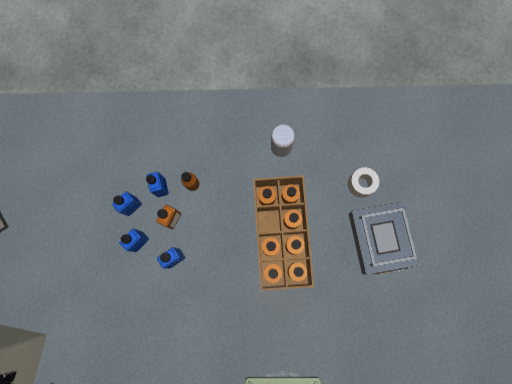

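View pics/scene0.png

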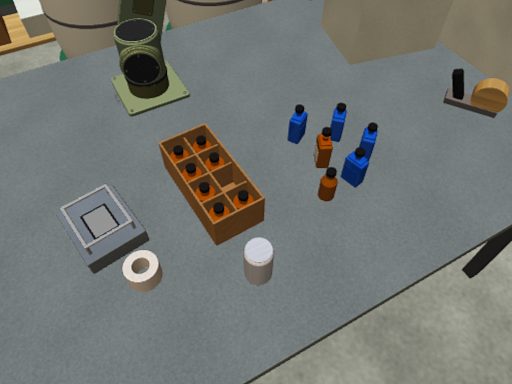

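The top view shows the amber flat bottle at about (168,216), with four blue look-alikes at (125,203), (157,184), (132,240) and (170,258). The round amber bottle is at (190,180), the carton at (284,233), the reader at (384,238), the roll at (365,181) and the can at (283,140). The scene view agrees, with the amber flat bottle at (323,148) and the round one at (328,185). The flask is the rectangular amber one outside the carton, so I'll confirm that in an enlarged crop.

```bash
python3 - <<'E'
import cv2,pickle,numpy as np
t=pickle.load(open("top.pkl","rb"))["frame"];s=pickle.load(open("scene.pkl","rb"))["frame"]
def c(f,x,y,w,h,W=400,H=300):
    g=cv2.resize(f[y:y+h,x:x+w],(W,H),interpolation=cv2.INTER_CUBIC)
    for i in range(0,w,10):
        cv2.line(g,(i*W//w,0),(i*W//w,6 if i%20 else 12),(255,255,255),1)
        if i%20==0: cv2.putText(g,str(x+i),(i*W//w+2,20),0,.35,(255,255,255),1)
    for i in range(0,h,10):
        cv2.line(g,(0,i*H//h),(6,i*H//h),(255,255,255),1); cv2.putText(g,str(y+i),(8,i*H//h+4),0,.3,(255,255,255),1)
    return g
m=np.vstack([np.hstack([c(t,108,166,100,75),c(t,340,190,100,75)]),np.hstack([c(s,280,95,100,75),c(s,50,180,120,90)])])
cv2.imwrite("pics/crop1.png",m)
E
```

```text
(no output)
```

View pics/crop1.png

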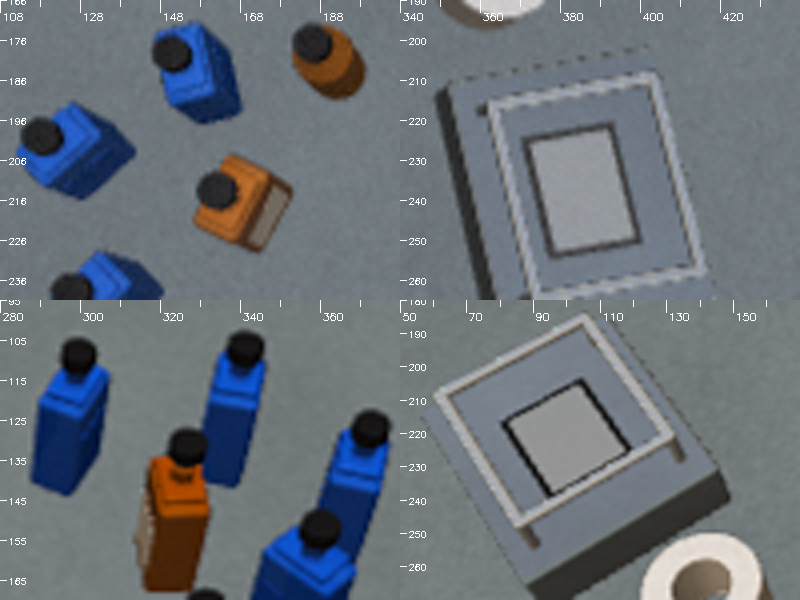

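The crop confirms the target. It is the flat-sided amber bottle with a label on one wide face, stopper head at top (162,213) and scene (326.7,131). Its long side points towards the round bottle, as described. The window corners read clearly in both views.

```bash
cat > h.py <<'E'
import numpy as np,pickle
from scipy.spatial.transform import Rotation as R
from scipy.optimize import least_squares
def cam(n): return n if isinstance(n,dict) else pickle.load(open(n+".pkl","rb"))
def proj(d,P):
    p=(np.atleast_2d(P)-d["origin"])@R.from_rotvec(d["rotation"]).as_matrix()
    return np.c_[d["cx"]+d["fx"]*p[:,0]/-p[:,2], d["cy"]-d["fy"]*p[:,1]/-p[:,2]]
def ray(d,uv):
    uv=np.atleast_2d(uv).astype(float)
    return np.c_[(uv[:,0]-d["cx"])/d["fx"],-(uv[:,1]-d["cy"])/d["fy"],-np.ones(len(uv))]@R.from_rotvec(d["rotation"]).as_matrix().T
def onz(d,uv,z):
    v=ray(d,uv); return d["origin"]+v*((z-d["origin"][2])/v[:,2])[:,None]
def tri(pairs):
    A=np.zeros((3,3));b=np.zeros(3)
    for n,uv in pairs:
        d=cam(n);v=ray(d,uv)[0];v/=np.linalg.norm(v);M=np.eye(3)-np.outer(v,v);A+=M;b+=M@d["origin"]
    return np.linalg.solve(A,b)
E
python3 - <<'E'
from h import *
from plant import r
t=cam("top");s=cam("scene")
np.set_printoptions(precision=4,suppress=True)
def ct(X,Y,x0=0): return [ (108 if x0==0 else 340)+(X-x0)/4,166+Y/4 if x0==0 else 190+Y/4]
W=[(525,135),(612,122),(640,240),(553,257)]
w=onz(t,[ct(a,b,400) for a,b in W],.052); print("win top",w[:,:2],w.mean(0),[np.linalg.norm(w[i]-w[i-1]) for i in range(4)])
S=[(502,424),(583,380),(630,450),(552,497)]
w2=onz(s,[(50+(a-400)/3.3333,180+(b-300)/3.3333) for a,b in S],.052); print("win scene",w2[:,:2],w2.mean(0))
for ww,i in((w,(3,0,2,1)),(w2,(0,1,3,2))):
    e=ww[i[1]]-ww[i[0]]+ww[i[3]]-ww[i[2]]; print("yaw",np.degrees(np.arctan2(e[1],e[0])))
print("head top@.128",onz(t,[ct(216,188)],.128),onz(s,[(326.7,130)],.128),"tri",tri([(t,ct(216,188)),(s,(326.7,130))]))
print("round top", onz(t,[ct(312,42)],.102))
c=onz(t,[ct(293,190),ct(258,250)],.0);print("base edge",c)
c=onz(t,[ct(232,155),ct(267,172)],.085);print("shoulder",c)
print("base scene",onz(s,[(280+145/4,95+587/4-75),(280+193/4,95+590/4-75)],0))
print("blue heads",onz(t,[ct(173,52),ct(42,137),ct(72,291),(164,258)],.118))
print("carton rim",onz(t,[(256,180),(302,177),(312,286),(262,288)],.1))
print("can",onz(t,[(283,132)],.115))
print(R.from_rotvec(r.get_obs()["ee_rot"]).as_matrix())
E
```

```text
win top [[ 0.5131 -0.258 ]
 [ 0.5215 -0.3191]
 [ 0.4396 -0.3318]
 [ 0.4287 -0.2713]] [ 0.4757 -0.295   0.052 ] [np.float64(0.08547777498333861), np.float64(0.061727469120561644), np.float64(0.08282776961089855), np.float64(0.061412394448921964)]
win scene [[ 0.4438 -0.3271]
 [ 0.4337 -0.2642]
 [ 0.5101 -0.2527]
 [ 0.5214 -0.3126]] [ 0.4772 -0.2892  0.052 ]
yaw 8.89248888404842
yaw 99.89090905125387
head top@.128 [[0.5405 0.3128 0.128 ]] [[0.5431 0.3153 0.128 ]] tri [0.5415 0.3147 0.1264]
round top [[0.6452 0.2567 0.102 ]]
base edge [[0.5561 0.289  0.    ]
 [0.5116 0.3138 0.    ]]
shoulder [[0.5695 0.3139 0.085 ]
 [0.5572 0.2891 0.085 ]]
base scene [[0.552  0.2961 0.    ]
 [0.5708 0.3245 0.    ]]
blue heads [[0.6358 0.3485 0.118 ]
 [0.5782 0.4352 0.118 ]
 [0.4743 0.4089 0.118 ]
 [0.423  0.3057 0.118 ]]
carton rim [[ 0.6328  0.0628  0.1   ]
 [ 0.6393 -0.064   0.1   ]
 [ 0.3477 -0.0801  0.1   ]
 [ 0.3437  0.0502  0.1   ]]
can [[ 0.7652 -0.0141  0.115 ]]
[[-0.9617  0.2742 -0.0004]
 [ 0.2742  0.9617 -0.0016]
 [ 0.     -0.0016 -1.    ]]
```

Request:
apply_moves(
  increments=[
    [[-3.0,-0.9,-0.2],[0,0,0]],
    [[-3.0,-0.9,-0.2],[0,0,0]],
    [[-3.0,-0.9,-0.2],[0,0,0]],
    [[-3.0,-0.9,-0.2],[0,0,0]],
    [[-3.0,-0.9,-0.2],[0,0,0]],
    [[-3.0,-0.9,-0.2],[0,0,0]],
    [[-3.0,-0.9,-0.2],[0,0,0]],
    [[-3.0,-0.9,-0.2],[0,0,0]],
    [[-3.0,-0.9,-0.2],[0,0,0]],
    [[-3.0,-0.9,-0.2],[0,0,0]],
    [[-3.0,-0.9,0],[0,0,0]],
    [[-3.0,-0.9,0],[0,0,0]],
    [[-3.0,-0.9,0],[0,0,0]],
    [[-3.0,-0.9,0],[0,0,0]],
    [[0,0,0],[0,0,0.114]],
    [[0,0,0],[0,0,0.114]],
    [[0,0,0],[0,0,0]],
    [[0,0,0],[0,0,0]],
  ],
  hand=0,
)

```text
t: 1.9
tool_pos: [0.5268, 0.3166, 0.251]
ee_rot: [-0.782, -3.042, 0.001]
wrist_force: [0.2, 0.6, 0.3]
gripper_width: 0.0001
grasp_force: 0.0
```

```bash
python3 - <<'E'
from plant import r
from h import *
import cv2
np.set_printoptions(precision=4,suppress=True)
d=r.grab_frame("wrist");pickle.dump(d,open("w1.pkl","wb"))
f=cv2.resize(d["frame"],(768,576),interpolation=cv2.INTER_CUBIC)
o=r.get_obs();print(o["t"],o["tool_pos"],R.from_rotvec(o["ee_rot"]).as_matrix(),d["origin"],d["fx"])
b=[.542,.314]
print("pred stopper, base (px in x1.5)",1.5*proj(d,[b+[.127],b+[0]]))
cv2.imwrite("pics/w1.png",f)
E
```

```text
1.95 [0.5268 0.3167 0.2511] [[-0.8758  0.4826 -0.0005]
 [ 0.4826  0.8758 -0.0002]
 [ 0.0003 -0.0004 -1.    ]] [0.4636 0.3522 0.3933] 287.522351448265
pred stopper, base (px in x1.5) [[386.7996 301.1335]
 [384.7029 258.7306]]
```

View pics/w1.png

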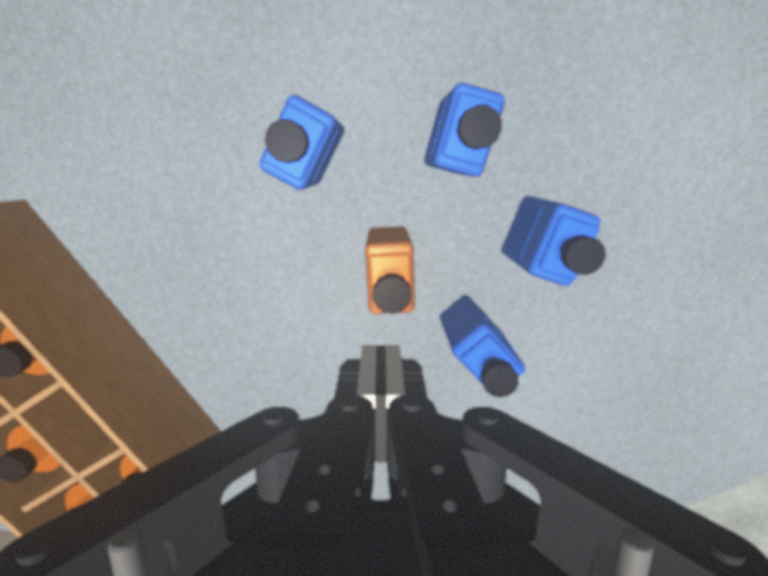

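The wrist view shows the amber flask ahead of the fingers, head at (391,293) against a predicted (387,301). Its sides run almost vertically in the image. I'll enlarge it to get the yaw.

```bash
python3 - <<'E'
from h import *
import cv2
d=cam("w1"); f=d["frame"][145:220,230:300]
g=cv2.resize(f,(560,600),interpolation=cv2.INTER_CUBIC)
for i in range(0,70,10): cv2.putText(g,str(230+i),(i*8,10),0,.35,(0,0,0),1);cv2.line(g,(i*8,12),(i*8,18),(0,0,0),1)
for i in range(0,75,10): cv2.putText(g,str(145+i),(8,i*8+4),0,.35,(0,0,0),1);cv2.line(g,(0,i*8),(6,i*8),(0,0,0),1)
cv2.imwrite("pics/w1c.png",g)
E
```

```text
(no output)
```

View pics/w1c.png

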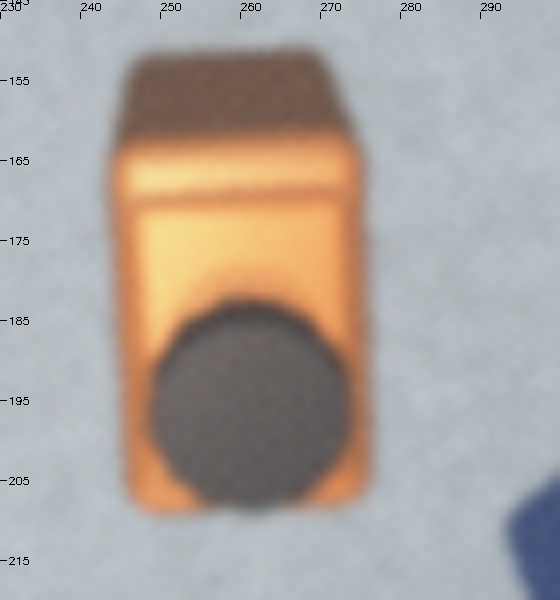

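```bash
python3 - <<'E'
from h import *
np.set_printoptions(precision=4,suppress=True)
w=cam("w1");t=cam("top");s=cam("scene")
p=lambda X,Y:(230+X/8-.4,145+Y/8-.4)
c=onz(w,[p(112,148),p(365,136),p(128,517),p(372,507)],.085)
print(c[:,:2],"ctr",c.mean(0),"w",np.linalg.norm(c[1]-c[0]),np.linalg.norm(c[3]-c[2]),"l",np.linalg.norm(c[2]-c[0]),np.linalg.norm(c[3]-c[1]))
e=c[2]-c[0]+c[3]-c[1];n=c[0]-c[1]+c[2]-c[3];print("yaw",np.degrees(np.arctan2(e[1],e[0])),np.degrees(np.arctan2(n[1],n[0])))
for z in(.124,.126,.128,.13): print(z,onz(w,[p(249,409)],z)[0,:2])
h=[(w,p(249,409)),(t,(162,213)),(s,(326.7,130))]
print("tri",tri(h),tri(h[:2]),tri([h[0],h[2]]))
D=-(np.array(c.mean(0))-w["origin"])[2]; print("head z from radius", w["origin"][2]-.013*w["fx"]/(101/8))
E
```

```text
[[0.5092 0.315 ]
 [0.5243 0.3459]
 [0.5565 0.2909]
 [0.572  0.322 ]] ctr [0.5405 0.3184 0.085 ] w 0.03433061292214736 0.03470291328948288 l 0.05315008511353964 0.05330557671418973
yaw -26.818870928155572 -116.31003634893105
0.124 [0.5397 0.3185]
0.126 [0.5391 0.3188]
0.128 [0.5386 0.319 ]
0.13 [0.538  0.3193]
tri [0.5405 0.3168 0.1234] [0.5428 0.317  0.1124] [0.5398 0.3185 0.1237]
head z from radius 0.09725443555038471
```

The flask centre is about (0.5395, 0.318) with yaw about -26.6°. I'll align the closed fingers over the stopper and descend.

Request:
apply_moves(
  increments=[
    [[-0.55,0.4,0],[0,0,-0.04]],
    [[-0.5,0.35,0],[0,0,0]],
    [[0,0,2],[0,0,0]],
    [[0,0,3],[0,0,0]],
    [[0,0,3],[0,0,0]],
    [[0,0,2],[0,0,0]],
    [[0,0,1],[0,0,0]],
    [[0,0,0.3],[0,0,0]],
    [[0,0,0.2],[0,0,0]],
    [[0,0,0],[0,0,0]],
  ],
)

```text
t: 2.95
tool_pos: [0.5404, 0.3187, 0.1373]
ee_rot: [0.725, 3.055, 0.002]
wrist_force: [0.4, -0.6, -0.9]
gripper_width: 0.0001
grasp_force: 0.0
```

Request:
apply_moves(
  increments=[
    [[0,0,0.2],[0,0,0]],
    [[0,0,0.2],[0,0,0]],
    [[0,0,0.2],[0,0,0]],
    [[0,0,0.2],[0,0,0]],
    [[0,0,0.2],[0,0,0]],
    [[0,0,0.2],[0,0,0]],
    [[0,0,0.2],[0,0,0]],
    [[0,0,0],[0,0,0]],
  ],
)

```text
t: 3.75
tool_pos: [0.5399, 0.3185, 0.1231]
ee_rot: [0.725, 3.056, 0.001]
wrist_force: [-0.6, 0.5, 3.8]
gripper_width: -0.0003
grasp_force: 2.3
```

Request:
apply_moves(
  increments=[
    [[0,0,0.1],[0,0,0]],
    [[0,0,0.1],[0,0,0]],
    [[0,0,0.1],[0,0,0]],
    [[0,0,0.1],[0,0,0]],
    [[0,0,0],[0,0,0]],
  ],
)

```text
t: 4.25
tool_pos: [0.54, 0.3185, 0.1194]
ee_rot: [0.725, 3.056, 0.002]
wrist_force: [-1.5, -0.3, 6.5]
gripper_width: 0.0004
grasp_force: 3.0
```

Request:
apply_moves(
  increments=[
    [[0,0,0.05],[0,0,0]],
    [[0,0,0.05],[0,0,0]],
    [[0,0,0.05],[0,0,0]],
    [[0,0,0],[0,0,0]],
  ],
)

```text
t: 4.65
tool_pos: [0.54, 0.3186, 0.1181]
ee_rot: [0.725, 3.056, 0.002]
wrist_force: [-1.1, -1.0, 6.1]
gripper_width: -0.0001
grasp_force: 3.4
```

Request:
apply_moves(
  increments=[
    [[0,0,0.05],[0,0,0]],
    [[0,0,0.05],[0,0,0]],
    [[0,0,0],[0,0,0]],
  ],
)

```text
t: 4.95
tool_pos: [0.5403, 0.3188, 0.1181]
ee_rot: [0.725, 3.055, 0.003]
wrist_force: [-2.6, -0.7, 11.5]
gripper_width: -0.0001
grasp_force: 5.4
```

Request:
apply_moves(
  increments=[
    [[0,0,0.08],[0,0,0]],
    [[0,0,0.08],[0,0,0]],
    [[0,0,0],[0,0,0]],
    [[0,0,0],[0,0,0]],
  ],
)

```text
t: 5.35
tool_pos: [0.5407, 0.3193, 0.1181]
ee_rot: [0.725, 3.054, 0.006]
wrist_force: [-4.3, -0.9, 17.1]
gripper_width: 0.0001
grasp_force: 8.7
```

The stop is reached: z stays at 0.1181 while the force rises to 17 N. I'll back off, open the gripper and check the bottle's pose.

Request:
apply_moves(
  increments=[
    [[0,0,-0.3],[0,0,0]],
    [[0,0,-1],[0,0,0]],
    [[0,0,-3],[0,0,0]],
    [[0,0,-4],[0,0,0]],
    [[0,0,-4],[0,0,0]],
    [[0,0,-1],[0,0,0]],
    [[0,0,0],[0,0,0]],
    [[0,0,0],[0,0,0]],
  ],
  hand=1,
)

```text
t: 6.15
tool_pos: [0.5392, 0.3179, 0.2457]
ee_rot: [-0.725, -3.055, 0.003]
wrist_force: [0.0, -0.5, 0.5]
gripper_width: 0.0851
grasp_force: 0.0
```

```bash
python3 - <<'E'
from plant import r
from h import *
import cv2
np.set_printoptions(precision=4,suppress=True)
d=r.grab_frame("wrist");pickle.dump(d,open("w2.pkl","wb"))
o=r.get_obs();print(o["t"],o["tool_pos"],o["gripper_width"]);print(R.from_rotvec(o["ee_rot"]).as_matrix())
u,v=proj(d,[[.5395,.318,.1]])[0].astype(int)
x0,y0=u-50,v-38;print(x0,y0)
g=cv2.resize(d["frame"][y0:y0+75,x0:x0+100],(800,600),interpolation=cv2.INTER_CUBIC)
cv2.imwrite("pics/w2c.png",g)
E
```

```text
6.2 [0.539  0.3178 0.2451] 0.08550934306294274
[[-0.8934  0.4492 -0.0035]
 [ 0.4492  0.8934 -0.0019]
 [ 0.0022 -0.0033 -1.    ]]
203 143
```

View pics/w2c.png

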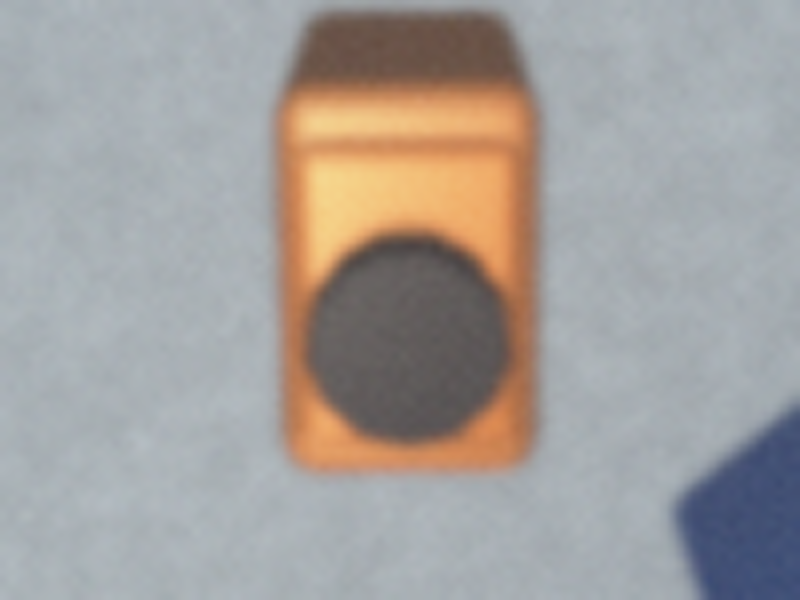

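The bottle stands upright and aligned with the gripper, with the head centre at crop (409,343). The stopper is visibly lower, since more shoulder shows in front of it.

```bash
python3 - <<'E'
from h import *
np.set_printoptions(precision=4,suppress=True)
w=cam("w2")
p=lambda X,Y:(203+X/8-.45,143+Y/8-.45)
c=onz(w,[p(278,86),p(538,88),p(287,470),p(539,470)],.085)
e=c[2]-c[0]+c[3]-c[1];n=c[1]-c[0]+c[3]-c[2]
print("ctr",c.mean(0),"yaw",np.degrees(np.arctan2(e[1],e[0])),np.degrees(np.arctan2(n[1],n[0]))-90)
print("head",onz(w,[p(409,343)],.118))
E
```

```text
ctr [0.54   0.3187 0.085 ] yaw -26.016578154005654 -26.97263645172442
head [[0.5395 0.3187 0.118 ]]
```

Request:
apply_moves(
  increments=[
    [[0,0.1,3],[0,0,0]],
    [[0,0,3],[0,0,0]],
    [[0,0,3],[0,0,0]],
    [[0,0,3],[0,0,0]],
    [[0,0,2],[0,0,0]],
    [[0,0,2],[0,0,0]],
    [[0,0,1.5],[0,0,0]],
    [[0,0,1],[0,0,0]],
    [[0,0,0.3],[0,0,0]],
    [[0,0,0],[0,0,0]],
    [[0,0,0],[0,0,0]],
  ],
)

```text
t: 7.3
tool_pos: [0.5407, 0.3194, 0.0598]
ee_rot: [0.725, 3.056, 0.001]
wrist_force: [-0.0, -0.2, 0.5]
gripper_width: 0.0854
grasp_force: 0.0
```

Request:
apply_moves(
  increments=[
    [[0,0,0.3],[0,0,0]],
    [[0,0,0],[0,0,0]],
    [[0,0,0],[0,0,0]],
    [[0,0,0],[0,0,0]],
    [[0,0,0],[0,0,0]],
    [[0,0,0],[0,0,0]],
    [[0,0,0],[0,0,0]],
    [[0,0,0],[0,0,0]],
    [[0,0,0],[0,0,0]],
    [[0,0,0],[0,0,0]],
  ],
  hand=0,
  squeeze=50,
)

```text
t: 8.3
tool_pos: [0.5403, 0.319, 0.0567]
ee_rot: [0.725, 3.057, -0.0]
wrist_force: [-1.8, -1.9, 6.1]
gripper_width: 0.0355
grasp_force: 51.0
```

Request:
apply_moves(
  increments=[
    [[0,0,-0.3],[0,0,0]],
    [[0,0,-0.7],[0,0,0]],
    [[0,0,-1.5],[0,0,0]],
    [[0,0,-2],[0,0,0]],
    [[0,0,-2],[0,0,0]],
    [[0,0,-2],[0,0,0]],
    [[0,0,-2],[0,0,0]],
    [[0,0,-2],[0,0,0]],
    [[0,0,-2],[0,0,0]],
    [[0,0,-1.5],[0,0,0]],
    [[0,0,-0.7],[0,0,0]],
    [[0,0,-0.3],[0,0,0]],
    [[0,0,0],[0,0,0]],
    [[0,0,0],[0,0,0]],
  ],
)

```text
t: 9.7
tool_pos: [0.5398, 0.319, 0.2251]
ee_rot: [-0.725, -3.055, 0.002]
wrist_force: [0.6, 0.7, -3.9]
gripper_width: 0.0355
grasp_force: 50.2
```

```bash
python3 - <<'E'
from plant import r
from h import *
np.set_printoptions(precision=4,suppress=True)
o=r.get_obs();M=R.from_rotvec(o["ee_rot"]).as_matrix();print(o["t"],o["tool_pos"],o["joints"],o["wrist_force"],o["grasp_force"],o["gripper_width"]);print(M)
d=np.array([.4765,-.292,o["tool_pos"][2]])-o["tool_pos"];print(d@M*100)
E
```

```text
9.7 [0.5398 0.319  0.2251] [ 0.5154  0.4067  1.4465  0.0001  1.2903 -0.5897] [ 0.6008  0.7268 -3.8797] 50.21708071231842 0.0354561461305732
[[-0.8935  0.4491 -0.0017]
 [ 0.4491  0.8935 -0.0008]
 [ 0.0011 -0.0015 -1.    ]]
[-21.7831 -57.4392   0.0618]
```

Lifted firmly (width 35.5 mm, 50 N, base about 0.168 m up). Next I'll carry it over the carton.

Request:
apply_moves(
  increments=[
    [[-0.32,-0.84,0],[0,0,0]],
    [[-0.64,-1.7,0],[0,0,0]],
    [[-0.96,-2.5,0],[0,0,0]],
    [[-1.28,-3.4,0],[0,0,0]],
    [[-1.28,-3.4,0],[0,0,0]],
    [[-1.28,-3.4,0],[0,0,0]],
    [[-1.28,-3.4,0],[0,0,0]],
    [[-1.28,-3.4,0],[0,0,0]],
    [[-1.28,-3.4,0],[0,0,0]],
    [[-1.28,-3.4,0],[0,0,0]],
    [[-1.28,-3.4,0],[0,0,0]],
    [[-1.28,-3.4,0],[0,0,0]],
    [[-1.28,-3.4,0],[0,0,0]],
    [[-1.28,-3.4,0],[0,0,0]],
    [[-1.28,-3.4,0],[0,0,0]],
    [[-1.28,-3.4,0],[0,0,0]],
    [[-1.28,-3.4,0],[0,0,0]],
    [[-0.96,-2.5,0],[0,0,0]],
    [[-0.64,-1.7,0],[0,0,0]],
    [[-0.32,-0.84,0],[0,0,0]],
  ],
)

```text
t: 11.7
tool_pos: [0.4745, -0.2955, 0.226]
ee_rot: [-0.728, -3.055, -0.0]
wrist_force: [0.2, 0.8, -2.4]
gripper_width: 0.0351
grasp_force: 50.2
```

Request:
apply_moves(
  increments=[
    [[0,0,0],[0,0,-0.05]],
    [[0,0,0],[0,0,-0.1]],
    [[0,0,0],[0,0,-0.1]],
    [[0,0,0],[0,0,-0.1]],
    [[0,0,0],[0,0,-0.1]],
    [[0,0,0],[0,0,-0.1]],
    [[0,0,0],[0,0,-0.08]],
    [[0,0,0],[0,0,0]],
    [[0,0,0],[0,0,0]],
    [[0,0,0],[0,0,0]],
  ],
)

```text
t: 12.7
tool_pos: [0.4756, -0.2935, 0.2262]
ee_rot: [0.257, -3.131, -0.0]
wrist_force: [-0.2, -0.0, -3.1]
gripper_width: 0.0352
grasp_force: 50.3
```

```bash
python3 - <<'E'
from plant import r
from h import *
import cv2
np.set_printoptions(precision=4,suppress=True)
d=r.grab_frame("wrist");pickle.dump(d,open("w3.pkl","wb"))
s=r.grab_frame("scene");pickle.dump(s,open("s3.pkl","wb"))
o=r.get_obs();M=R.from_rotvec(o["ee_rot"]).as_matrix();print(o["t"],o["tool_pos"],o["joints"],o["grasp_force"],o["gripper_width"]);print(M)
g=cv2.resize(d["frame"],(768,576),interpolation=cv2.INTER_CUBIC)
cv2.imwrite("pics/w3.png",g)
E
```

```text
12.8 [ 0.4756 -0.2937  0.2262] [-0.5738  0.2978  1.6098  0.0002  1.2342 -2.3084] 50.26562690734863 0.035194649593215284
[[-0.9866 -0.163  -0.    ]
 [-0.163   0.9866  0.0002]
 [-0.      0.0002 -1.    ]]
```

View pics/w3.png

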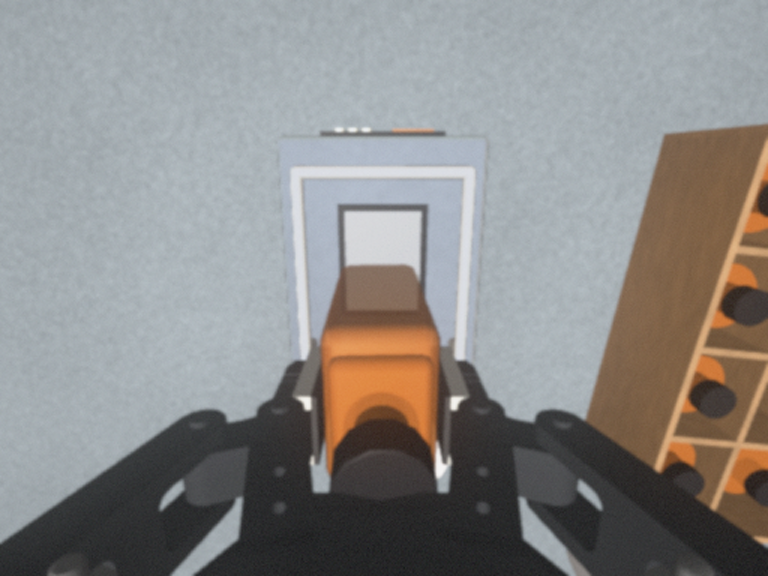

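The wrist view shows the bottle held straight above the reader. The frame's outer corners are at (291,167) and (475,167), and the window's border corners at (338,205) and (428,205). The bottle's base rear edge spans x of about 345 to 419 at y=267. I'll fit the reader pose from all the cameras.

```bash
python3 - <<'E'
from h import *
np.set_printoptions(precision=4,suppress=True)
w=cam("w3");t=cam("top");s=cam("scene")
F=lambda sx,sy:(sx*.070,sy*.060,.084)
B=lambda sx,sy:(sx*.0412,sy*.0308,.052)
pt=lambda X,Y:(340+(X-400)/4-.4,190+Y/4-.4); ps=lambda X,Y:(50+(X-400)/3.333-.35,180+(Y-300)/3.333-.35); pw=lambda X,Y:(X/1.5-.15,Y/1.5-.15)
obs={"top":(t,[(F(1,1),pt(485,105)),(F(1,-1),pt(657,72)),(F(-1,-1),pt(707,270)),(B(1,1),pt(525,135)),(B(1,-1),pt(612,122)),(B(-1,-1),pt(640,240)),(B(-1,1),pt(553,257))]),
"scene":(s,[(F(-1,-1),ps(435,393)),(F(-1,1),ps(587,314)),(F(1,1),ps(677,437)),(F(1,-1),ps(520,528)),(B(-1,-1),ps(502,424)),(B(-1,1),ps(583,380)),(B(1,1),ps(630,450)),(B(1,-1),ps(552,497))]),
"wrist":(w,[(F(-1,-1),pw(291,167)),(F(-1,1),pw(475,167)),(B(-1,-1),pw(338,205)),(B(-1,1),pw(428,205))])}
def res(q,keys):
    out=[]
    for k in keys:
        d,L=obs[k];P=np.array([a for a,_ in L]);c,sn=np.cos(q[2]),np.sin(q[2])
        X=np.c_[q[0]+c*P[:,0]-sn*P[:,1],q[1]+sn*P[:,0]+c*P[:,1],P[:,2]]
        out.append((proj(d,X)-[b for _,b in L]).ravel())
    return np.concatenate(out)
for ks in(["top"],["scene"],["wrist"],["top","scene","wrist"]):
    f=least_squares(res,[.476,-.292,.16],args=(ks,),x_scale=[.1,.1,1]);print(ks,f.x[:2],np.degrees(f.x[2]),"rms",np.sqrt(np.mean(f.fun**2)))
# bottle base rear edge, assuming base height z
for z in(.165,.17): print(z,onz(w,[pw(345,267),pw(419,267)],z))
c=onz(w,[pw(325,328),pw(438,327)],.169+.085);print(c, np.linalg.norm(c[0]-c[1]))
print("tool yaw",np.degrees(np.arctan2(.163,.9866)))
E
```

```text
['top'] [ 0.476  -0.2934] 9.750872981213588 rms 0.5810330447324175
['scene'] [ 0.4771 -0.2892] 9.498309793169822 rms 0.6755718566139238
['wrist'] [ 0.4758 -0.2906] 9.321825604927835 rms 1.3782942400794147
['top', 'scene', 'wrist'] [ 0.476  -0.2907] 9.353222836294574 rms 1.008763517533531
0.165 [[ 0.4556 -0.3133  0.165 ]
 [ 0.4498 -0.2779  0.165 ]]
0.17 [[ 0.4543 -0.3131  0.17  ]
 [ 0.4487 -0.2785  0.17  ]]
[[ 0.4517 -0.3127  0.254 ]
 [ 0.4462 -0.281   0.254 ]] 0.03215508462637053
tool yaw 9.381313531558792
```

The estimates agree: window centre about (0.476, -0.291), yaw 9.4°, matching the tool's yaw. I'll shift about 2.5 mm and descend.

Request:
apply_moves(
  increments=[
    [[-0.1,0.25,0.3],[0,0,0]],
    [[0,0,0.8],[0,0,0]],
    [[0,0,1.2],[0,0,0]],
    [[0,0,1.2],[0,0,0]],
    [[0,0,1.2],[0,0,0]],
    [[0,0,1.2],[0,0,0]],
    [[0,0,1.0],[0,0,0]],
    [[0,0,1.0],[0,0,0]],
    [[0,0,0.8],[0,0,0]],
    [[0,0,0.6],[0,0,0]],
    [[0,0,0.5],[0,0,0]],
    [[0,0,0.4],[0,0,0]],
    [[0,0,0.2],[0,0,0]],
    [[0,0,0],[0,0,0]],
    [[0,0,0],[0,0,0]],
    [[0,0,0],[0,0,0]],
  ],
)

```text
t: 14.4
tool_pos: [0.4764, -0.2913, 0.1225]
ee_rot: [-0.258, 3.13, -0.001]
wrist_force: [0.3, 0.0, -3.3]
gripper_width: 0.0356
grasp_force: 50.3
```

```bash
python3 - <<'E'
from plant import r
from h import *
import cv2
np.set_printoptions(precision=4,suppress=True)
s=r.grab_frame("scene");pickle.dump(s,open("s4.pkl","wb"));d=r.grab_frame("wrist");pickle.dump(d,open("w4.pkl","wb"))
o=r.get_obs();M=R.from_rotvec(o["ee_rot"]).as_matrix();print(o["t"],o["tool_pos"],o["wrist_force"],o["grasp_force"],o["gripper_width"]);print(M)
g=np.hstack([cv2.resize(s["frame"][165:285,45:145],(400,480),interpolation=cv2.INTER_CUBIC),cv2.resize(d["frame"][100:340,156:356],(400,480),interpolation=cv2.INTER_CUBIC)])
cv2.imwrite("pics/f4.png",g)
E
```

```text
14.5 [ 0.4763 -0.2913  0.1224] [ 0.5428 -0.2523 -2.9509] 50.34070372581482 0.035321805210823336
[[-0.9865 -0.1635  0.0005]
 [-0.1635  0.9865 -0.0002]
 [-0.0005 -0.0003 -1.    ]]
```

View pics/f4.png

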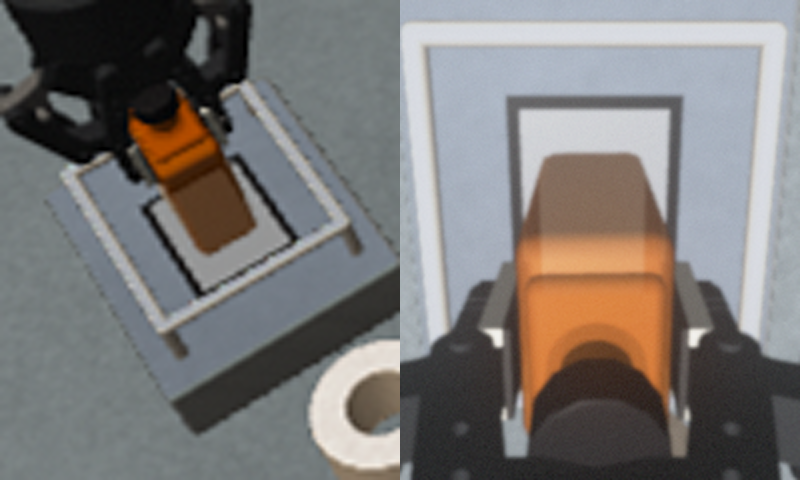

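```bash
python3 - <<'E'
from h import *
np.set_printoptions(precision=4,suppress=True)
s=cam("s4");w=cam("w4")
ps=lambda X,Y:(45+X/4-.4,165+Y/4-.4);pw=lambda X,Y:(156+(X-400)/2-.25,100+Y/2-.25)
ux=np.array([.9865,.1635,0]);uy=np.array([-.1635,.9865,0]);O=np.array([.476,-.291,0])
loc=lambda P:np.c_[(P-O)@ux,(P-O)@uy]*1000
print("scene base near corners mm",loc(onz(s,[ps(207,255),ps(254,235)],.0657)))
print("scene window near border corners",loc(onz(s,[ps(201,295),ps(297,240)],.052)))
print("scene window far border corners",loc(onz(s,[ps(142,207),ps(240,156)],.052)))
print("wrist base far",loc(onz(w,[pw(541,153),pw(643,153)],.0657)))
print("wrist shoulder far",loc(onz(w,[pw(520,238),pw(673,237)],.0657+.085)))
print("wrist window border",loc(onz(w,[pw(508,96),pw(683,96)],.052)))
print("wrist frame outer",loc(onz(w,[pw(402,23),pw(786,23)],.084)))
print("scene stopper head", loc(onz(s,[ps(157,93)],.0657+.118)), "frame near outer",loc(onz(s,[ps(160,332),ps(352,222)],.084)))
E
```

```text
scene base near corners mm [[ 25.5463 -14.8406]
 [ 29.8452  12.9603]]
scene window near border corners [[ 38.332  -29.2326]
 [ 38.6159  32.4119]]
scene window far border corners [[-40.78   -30.2726]
 [-38.912   33.3449]]
wrist base far [[-24.8267 -18.8492]
 [-24.7678  17.3806]]
wrist shoulder far [[-26.4286 -15.6553]
 [-26.5987  16.8856]]
wrist window border [[-43.1736 -31.7288]
 [-43.0749  32.835 ]]
wrist frame outer [[-69.5723 -57.9759]
 [-69.4084  58.1915]]
scene stopper head [[4.3559 5.3929]] frame near outer [[ 69.6389 -57.7526]
 [ 70.5731  60.367 ]]
```

```bash
python3 - <<'E'
from h import *
np.set_printoptions(precision=2,suppress=True)
a=np.radians(-26.6)
def loc(P,O,a): 
    P=P-np.array([*O,0]);return np.c_[P@[np.cos(a),np.sin(a),0],P@[-np.sin(a),np.cos(a),0]]*1000
w=cam("w2");p=lambda X,Y:(203+X/8-.45,143+Y/8-.45)
print("w2 base",loc(onz(w,[p(310,11),p(510,11)],0),(.5398,.3187),a),"shoulder",loc(onz(w,[p(278,87),p(538,87)],.085),(.5398,.3187),a))
# sub-pixel edge rows along image columns through the bottle's rear edge
import cv2
for n,u0,u1,v0,v1 in(("w2",247,260,136,170),("w4",233,247,165,230)):
    g=cv2.cvtColor(cam(n)["frame"],cv2.COLOR_BGR2HSV)[v0:v1,u0:u1].astype(float).mean(1)
    print(n,[(v0+i,int(x[1]),int(x[2])) for i,x in enumerate(g)])
E
```

```text
w2 base [[-26.25 -16.69]
 [-26.15  16.82]] shoulder [[-26.45 -17.39]
 [-26.36  16.95]]
w2 [(136, 17, 180), (137, 17, 180), (138, 17, 179), (139, 17, 178), (140, 17, 177), (141, 17, 177), (142, 16, 176), (143, 9, 162), (144, 18, 131), (145, 61, 110), (146, 79, 105), (147, 82, 105), (148, 82, 105), (149, 82, 105), (150, 84, 105), (151, 85, 108), (152, 100, 118), (153, 123, 147), (154, 135, 180), (155, 136, 210), (156, 128, 228), (157, 121, 237), (158, 118, 240), (159, 123, 234), (160, 136, 214), (161, 145, 209), (162, 143, 226), (163, 133, 238), (164, 127, 242), (165, 125, 243), (166, 125, 243), (167, 127, 242), (168, 127, 242), (169, 130, 241)]
w4 [(165, 6, 214), (166, 6, 213), (167, 6, 213), (168, 6, 213), (169, 6, 213), (170, 6, 213), (171, 6, 213), (172, 6, 212), (173, 6, 212), (174, 6, 210), (175, 2, 198), (176, 13, 175), (177, 40, 147), (178, 63, 133), (179, 68, 130), (180, 69, 131), (181, 70, 130), (182, 70, 129), (183, 72, 129), (184, 71, 130), (185, 72, 130), (186, 73, 131), (187, 73, 130), (188, 74, 130), (189, 75, 131), (190, 74, 131), (191, 75, 130), (192, 75, 131), (193, 75, 131), (194, 77, 132), (195, 77, 132), (196, 78, 132), (197, 80, 132), (198, 80, 131), (199, 79, 132), (200, 81, 132), (201, 81, 131), (202, 81, 132), (203, 82, 132), (204, 82, 132), (205, 82, 132), (206, 82, 133), (207, 82, 133), (208, 84, 133), (209, 85, 133), (210, 86, 132), (211, 86, 133), (212, 86, 133), (213, 88, 133), (214, 87, 134), (215, 90, 137), (216, 98, 144), (217, 106, 155), (218, 114, 165), (219, 120, 176), (220, 125, 186), (221, 129, 196), (222, 131, 204), (223, 132, 210), (224, 132, 215), (225, 131, 218), (226, 130, 221), (227, 129, 224), (228, 129, 227), (229, 128, 229)]
```

The bottle is centred within about 2 mm and upright within about 1°, and its base is about 13.5 mm above the glass. I'll trim the position by about 1 mm and lower it 3.5 mm.

Request:
apply_moves(
  increments=[
    [[0.1,0.12,0.1],[0,0,0]],
    [[0,0,0.1],[0,0,0]],
    [[0,0,0.1],[0,0,0]],
    [[0,0,0.05],[0,0,0]],
    [[0,0,0],[0,0,0]],
    [[0,0,0],[0,0,0]],
    [[0,0,0],[0,0,0]],
    [[0,0,0],[0,0,0]],
    [[0,0,0],[0,0,0]],
    [[0,0,0],[0,0,0]],
  ],
)

```text
t: 15.5
tool_pos: [0.475, -0.2902, 0.1187]
ee_rot: [-0.258, 3.131, 0.0]
wrist_force: [0.1, -0.3, -1.3]
gripper_width: 0.0352
grasp_force: 50.3
```

```bash
python3 - <<'E'
from plant import r
from h import *
import cv2
d=r.grab_frame("wrist");s=r.grab_frame("scene");o=r.get_obs()
print(o["tool_pos"],abs(o["joint_vel"]).max(),o["wrist_force"])
g=np.hstack([cv2.resize(s["frame"],(400,300)),cv2.resize(d["frame"][100:340,156:356],(333,400))[:300]])
cv2.imwrite("pics/f5.png",g)
E
```

```text
[ 0.47504    -0.29018248  0.11867974] 0.0016704397735456792 [-1.01382311 -0.1901901  -2.59024429]
```

View pics/f5.png

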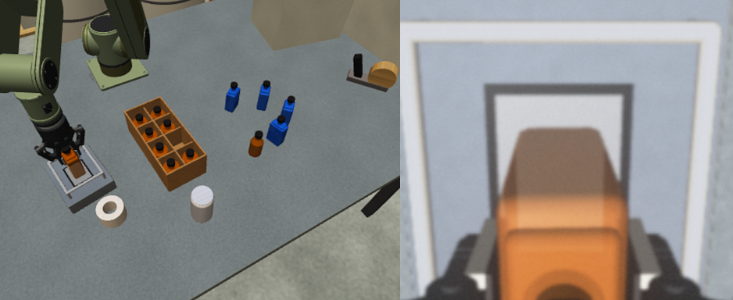

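The bottle hovers centred over the window with its base at about 62 mm, so the gap is about 10 mm. Everything else stands where it was.

```bash
python3 -c "
from plant import r
print(r.close_job())"
```

```text
the job is handed in; nothing more can be done
None
```

I pressed the stopper home, carried the bottle over the carton and handed the job in with the bottle held still about 1 cm above the reader window. By the camera measurements it was centred to within about 2 mm and upright to within about 1°.

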